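# Isolate the fuse panel and draw its fuse carrier

### The job

On the fuse panel, first switch the isolator off by pulling its black toggle right over towards the robot's side of the panel. Then pinch the two side catches of the fuse carrier together between the fingers and, still pinching, draw the carrier straight up out of its way until it is at least 10 cm above where it sat. Finish while holding it up there, upright and free of everything but the fingers with both catches still pinched in; leave the blanking inserts in their ways and the other things on the bench where they are.

Things in the scene. Friction and masses are not known exactly. Their poses are not given: they have to be found in the camera images.
- panel: fixed fuse panel flat on the bench: steel plate 170 x 280 mm (its x, y), DIN rail along its y. Origin at bench level under the plate's centre, z up; its -x side faces the robot. In its frame (mm): isolator at y 84; three alike white fuse ways at y 46, 10, -26; grey terminals at y -50 to -98, 58 high; all modules centred at x 0. Only the toggle and the carrier stand above 75
- middle_way (a point): centre of the mouth of the middle fuse way, at panel (0, 10, 60) mm. Each way is 36 wide (y), 90 long (x): raised rim 60 high within x +-30, end shoulders 50 high beyond. Its well is 48 long, 25 wide, floor at height 30; across each x end a lip (height 54 to 60) under which a catch's barb hooks
- isolator (a joint): black toggle of the isolator, angle in rad about the panel's y axis: 0 = on (leaning 0.5 rad towards the panel's +x), 1.0 = off (leaning 0.5 rad towards the panel's -x). Stays where it is left; needs about 0.06 N m. Starts on (0 to 0.1)
- isolator_pivot (a point): hinge axis of the toggle at the middle of its width, at panel (0, 84, 68) mm. The isolator module is 36 wide (y) and 90 long (x): its middle 45 mm is 74 high, its end shoulders are 58 high
- isolator_tip (a point): middle of the free end of the toggle's bar, 30 mm from the pivot; the bar is 30 mm wide along the panel's y, 8 mm thick, and stands about 20 mm above the isolator's 74 mm high face
- carrier: loose black fuse carrier, 0.12 to 0.21 kg, seated in any of the three ways, its axes along the panel's. 58 mm long over its two grey side catches (its x), 30 wide (y), 70 high. Origin at the underside centre (tips of its two copper blades), 36 mm above the bench when seated; it shows 46 mm above the way's rim and sinks 24 mm into it. It may float a millimetre in its way
- carrier_grip (a point): point on the carrier's centre line midway between the two catch pads, 47 mm above its origin (83 mm above the bench when seated)
- catch_far_pad (a point): middle of the outer face of the thumb pad of the catch at the carrier's +x end: 29 mm from the carrier's centre line, 47 mm above its origin. The pad is upright, 20 mm wide (y) and 34 mm tall (30 to 64 mm above the origin, so it begins 6 mm above the way's rim)
- catch_far (a joint): inward travel in m of the sprung catch at the carrier's +x end: 0 = out (locked), 0.006 = fully in; needs 3 N to start, 8 N fully in; springs back when let go. Its barb reaches 3 mm under the way's lip and locks the carrier until it is about 4 mm in. With both catches fully in it is 46 mm over the pads
- catch_near_pad (a point): the same point on the thumb pad at the carrier's -x end
- catch_near (a joint): inward travel in m of the catch at the carrier's -x end, same as catch_far
- blank_1: loose grey blanking insert lying in another way: flat cover 44 x 32 mm, 4 mm thick on the 60 mm rim, with a small rib on top (9 mm above the rim in all). Origin at the underside of its plug, 44 mm above the bench
- blank_2: second blanking insert, the same, in the remaining way
- multimeter: bystander: hand-held multimeter lying flat, 180 x 86 x 55 mm, origin at its underside centre; off to the robot's left
- screwdriver: bystander: screwdriver lying on the bench, off to the robot's right, about 200 mm long

How it is judged:
By the outcome, as a careful person would: the job done as asked, in the order asked, and still so for the second after the job is handed in, while the arm keeps its last pose, push and grip.
It also fails if it takes over 43 s, if anything falls off the work surface, if the arm or the gripper's body presses on something with over 40 N, if the wrist force passes 120 N, or if a joint passes its speed limit or range.

### The arm

A 6-joint arm with a two-finger parallel gripper is mounted at the origin on the work surface. World frame = base frame: x ahead of the robot, y to its left, z up, the work surface at z = 0. Lengths are in m, angles in rad, forces in N, time in s.
With the tool pointing down it reaches from about 0.4 to 0.825 m from the base axis. Payload 7 kg.
Tool frame: the origin (TCP) lies at the very end of the fingers, on their centre line; the grasp point (between the pads) lies arm.hold_point_z behind it (arm.hold_point_z is the distance from the TCP to the grasp point, in m); z points along the fingers, y is the line along which they close (so a half turn about z gives the same grasp; the last joint's range is limited). The gripper opens to 88 mm and grips with 3 to 60 N. Pads are 19 mm wide; open, the fingers measure 130 mm over their backs; the gripper's body (78 mm by 193 mm) begins 47 mm behind the grasp point.
Start: joints at [1.426, 0.359, 0.012, 0, -1.224, -0.288], TCP at [0.283, 0.613, 0.227] pointing down, gripper open.
Joint ranges: [-3.07, 3.07], [-1.43, 2.12], [-1.02, 1.25], [-3.03, 1.67], [-3.05, -0], [-3.03, 3.03]. Speed limits (rad/s): [2.39, 2.39, 3.01, 3.14, 3.14, 3.14].

### API

Orientations are given as [roll, pitch, yaw] about the fixed x, y, z axes, in that order (R = Rz(yaw) Ry(pitch) Rx(roll)).
In Python, from station import arm, imaging, status gives the robot as it stands (arm), with the cameras (imaging) and the readings (status).
- The arm moves only by the tool inch_along, called after "Request:" as name(argument=value, ...) on one line, values as JSON. Schema: {"type":"object","properties":{"ticks":{"type":"string"},"squeeze":{"type":"number"},"only":{"type":"string"},"quiet":{"type":"boolean"},"lines":{"type":"string"}},"required":["ticks"],"additionalProperties":false}. ticks is a string of 1 to 20 rows, parted by semicolons, with the numbers parted by commas; each row has 5 numbers: the finger opening in m, then dx, dy, dz in fractions of the full range, 1 being 0.5 m, then a turn about the tool's z in a scale on which 1.0 is 90 degrees; each row is the pose to reach, as a shift and turn from the pose commanded when the call began, along the tool's axes at that moment; what a row does not reach only later rows make up. A row lasts 1/12 s, in which the tool goes at most 0.0417 m and 0.125 rad, less where a joint would pass 70% of its speed; a pose out of reach is approached as far as the arm can. The fingers move at their own pace and stop on an object; squeeze is the grip in N (left out, the last holds). Time passes only in rows, so rows that do not move let the fingers close. The tool returns the time, the measured TCP pose, the force, the opening and the grip force at its end. only (a regular expression) keeps the lines of the reply that match it, lines (a string "A,B") keeps lines A to B, and quiet returns only ok. No shift or turn number may pass 1 either way. Input that does not fit is refused with a message, and nothing moves.
- status.get_state(): the state, without advancing time (a new reading comes with each control period).
- imaging.grab_frame(name): name is "side" or "top" or "wrist"; returns the picture (400x640x3 uint8, red, green, blue); there is no depth.
- imaging.camera_params(name): a dict with "fx", "fy", "cx", "cy" (pixels), "T" (4x4, takes a point from camera to world coordinates); the wrist camera has in their place "hand_eye" (4x4, takes a point from camera to tool coordinates, whose origin is the TCP and whose axes are the flange's). Camera axes: x right, y down, z forward; pixel columns grow to the right and rows downward; lengths in m; the calibration is good to about 2 mm. A picture is of the moment at which its call begins: read the wrist's pose just before it. camera_params takes no time and is no camera call.
- arm.job_done(): hands the job in; it is judged then, once.
The state is a dict: "t": time; "q": joint angles; "qd": joint speeds; "joint_efforts": joint torques, N m; "eef_pos": TCP position; "ee_rot": TCP orientation; "force": force on the tool from outside, world axes, zero at the start; "moment": the same for the moment, N m; "width": finger opening in m; "gripper_force": force on a finger pad.
Only numpy, scipy, OpenCV 4.12 (cv2) and the standard library are available. Lean on these libraries where they do the work, as an engineer would, in place of code of your own. Each camera call takes 0.05 s, during which the arm holds its last target. There are 200 camera calls.

## Working session

There is one attempt and no reset: what is moved stays moved. The work goes in short steps, Python scripts to look and compute and a tool call to move; the robot and the scene stay as the last step left them, time stands still between calls to the robot, and variables do not carry over. Pictures are saved under pics/ and viewed, at most 10 in all, crops included, and the job is handed in when it is done.

```bash
ls; mkdir -p pics; python3 - <<'E'
from station import arm, imaging, status
import cv2, numpy as np
np.set_printoptions(precision=4,suppress=True)
s=status.get_state(); print(s); print(arm.hold_point_z)
for n in ["side","top"]:
    cv2.imwrite(f"pics/{n}0.png",imaging.grab_frame(n)[:,:,::-1])
for n in ["side","top","wrist"]: print(n,imaging.camera_params(n))
E
```

```text
pics
station.py
{'t': 0.0, 'q': array([ 1.4261,  0.3593,  0.0111, -0.0004, -1.2241, -0.2881]), 'qd': array([ 0.0003,  0.0004, -0.0009,  0.0017, -0.0002,  0.002 ]), 'joint_efforts': array([  0.0014, -58.2719,  29.3049,   6.9974,   0.0069,  -0.0002]), 'eef_pos': array([0.2829, 0.6123, 0.2257]), 'ee_rot': array([ 3.14  , -0.0001, -0.4329]), 'force': array([-0.1203,  0.4879, -0.1163]), 'moment': array([ 0.0231, -0.0094,  0.0268]), 'gripper_force': 0.0, 'width': 0.08730370227426493}
0.0188
side {'fx': 454.31684114634396, 'fy': 454.31684114634396, 'cx': 319.5453016053605, 'cy': 200.3769868989434, 'T': array([[-0.9485, -0.2426,  0.2038,  0.3106],
       [-0.3166,  0.7038, -0.6359,  0.7107],
       [ 0.0109, -0.6677, -0.7444,  0.9271],
       [ 0.    ,  0.    ,  0.    ,  1.    ]])}
top {'fx': 422.8391924446728, 'fy': 422.8391924446728, 'cx': 325.2621336500166, 'cy': 205.4248720253823, 'T': array([[-0.0102, -0.9935,  0.1137,  0.4009],
       [-0.9996,  0.0069, -0.0292,  0.0199],
       [ 0.0282, -0.1139, -0.9931,  1.3799],
       [ 0.    ,  0.    ,  0.    ,  1.    ]])}
wrist {'fx': 354.2668052919371, 'fy': 354.2668052919371, 'cx': 321.93513494180115, 'cy': 195.9170855245806, 'hand_eye': array([[ 0.    , -0.9517, -0.3071,  0.0852],
       [ 1.    ,  0.0002, -0.0006,  0.0002],
       [ 0.0006, -0.3071,  0.9517, -0.1587],
       [ 0.    ,  0.    ,  0.    ,  1.    ]])}
```

View pics/top0.png

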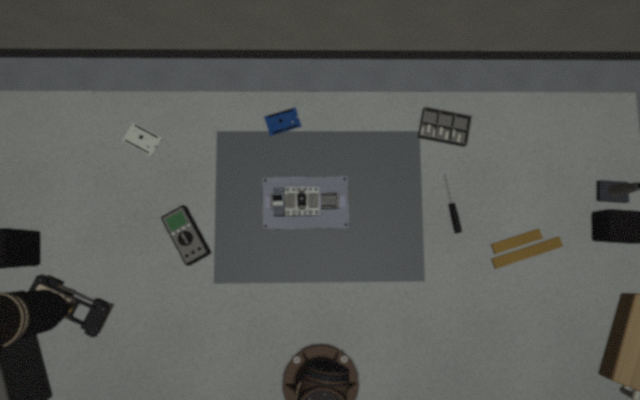

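View pics/side0.png

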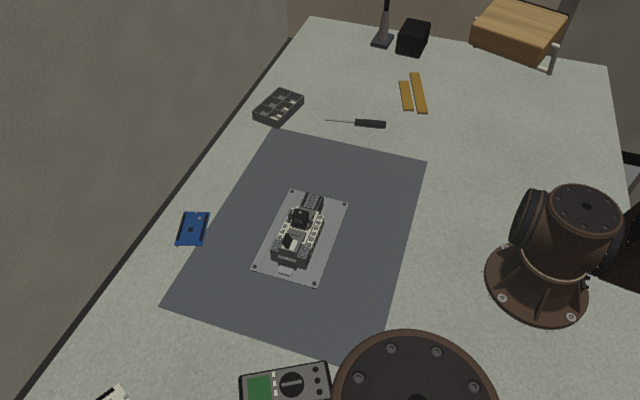

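The top view shows the panel plate at about (263–349, 177–229). The isolator is at its left end (278,200), the black carrier near (302,199) and the terminals at (330,201). The side view agrees. Next I'll measure the plate in both views.

```bash
cat > h.py <<'E'
from station import arm, imaging, status
import cv2, numpy as np
np.set_printoptions(precision=4,suppress=True)
from scipy.spatial.transform import Rotation as R
def toolT():
    s=status.get_state(); T=np.eye(4); T[:3,:3]=R.from_euler('xyz',s['ee_rot']).as_matrix(); T[:3,3]=s['eef_pos']; return T
def cam(n,tT=None):
    p=imaging.camera_params(n); K=np.array([[p['fx'],0,p['cx']],[0,p['fy'],p['cy']],[0,0,1]])
    return K,(tT@p['hand_eye'] if n=='wrist' else p['T'])
def ray(K,T,uv): 
    d=T[:3,:3]@np.linalg.solve(K,[uv[0],uv[1],1]); return T[:3,3],d
def onz(K,T,uv,z):
    o,d=ray(K,T,uv); return o+d*(z-o[2])/d[2]
def proj(K,T,P):
    c=np.linalg.inv(T)@np.r_[P,1]; u=K@c[:3]; return u[:2]/u[2]
E
python3 - <<'E'
from h import *
for n,c in [("top",(250,165,365,242)),("side",(235,175,365,305))]:
    im=cv2.imread(f"pics/{n}0.png"); x0,y0,x1,y1=c; g=im[y0:y1,x0:x1].astype(int)
    K,T=cam(n)
    h=cv2.cvtColor(im,cv2.COLOR_BGR2GRAY)[y0:y1,x0:x1]
    t,m=cv2.threshold(h,0,255,cv2.THRESH_OTSU); print(t)
    m=cv2.morphologyEx(m,cv2.MORPH_CLOSE,np.ones((3,3)))
    cs=max(cv2.findContours(m,0,2)[0],key=cv2.contourArea)
    r=cv2.minAreaRect(cs);print(r)
    W=np.array([onz(K,T,p[0]+[x0,y0],0.003)[:2] for p in cs],np.float32)
    r=cv2.minAreaRect(W); print(n,r)
E
```

```text
88.0
((55.0, 37.5), (53.0, 86.0), 90.0)
top ((0.5698403120040894, 0.04544039070606232), (0.17472590506076813, 0.2813432812690735), 0.38914984464645386)
103.0
((63.82192611694336, 60.80820846557617), (69.5224380493164, 96.44188690185547), 20.556041717529297)
side ((0.5705351233482361, 0.044660791754722595), (0.1706743985414505, 0.28090816736221313), 0.7197096347808838)
```

Careful with the scale: shifts go in shares of 0.5 m and turns go in shares of 90 degrees. That gives: 0.488 m / 0.5 = 0.976, 0.372 m / 0.5 = 0.744, 1.148 rad / 1.5708 = 0.7308.

Request:
inch_along(ticks="0.088,0.976,0.744,-0.05,0.7308;0.088,0.976,0.744,-0.05,0.7308;0.088,0.976,0.744,-0.05,0.7308;0.088,0.976,0.744,-0.05,0.7308;0.088,0.976,0.744,-0.05,0.7308;0.088,0.976,0.744,-0.05,0.7308;0.088,0.976,0.744,-0.05,0.7308;0.088,0.976,0.744,-0.05,0.7308;0.088,0.976,0.744,-0.05,0.7308;0.088,0.976,0.744,-0.05,0.7308;0.088,0.976,0.744,-0.05,0.7308;0.088,0.976,0.744,-0.05,0.7308;0.088,0.976,0.744,-0.05,0.7308;0.088,0.976,0.744,-0.05,0.7308;0.088,0.976,0.744,-0.05,0.7308;0.088,0.976,0.744,-0.05,0.7308;0.088,0.976,0.744,-0.05,0.7308;0.088,0.976,0.744,-0.05,0.7308;0.088,0.976,0.744,-0.05,0.7308;0.088,0.976,0.744,-0.05,0.7308")

```text
t: 1.77
eef_pos: [0.5697, 0.0714, 0.2516]
ee_rot: [3.142, 0.0, -1.579]
force: [0.0, 0.3, 0.3]
width: 0.0877
gripper_force: 0.0
```

```bash
python3 - <<'E'
from h import *
T=toolT(); np.save("t1.npy",T)
cv2.imwrite("pics/w1.png",imaging.grab_frame("wrist")[:,:,::-1])
K,C=cam("wrist",T); print(T)
P=lambda x,y,z:np.r_[0.57+x-0.01*y,0.045+y+0.01*x,z]
for n,p in dict(tip=P(.0144,.084,.094),mid=P(0,.01,.106),w1=P(0,.046,.106),term=P(0,-.05,.058)).items(): print(n,proj(K,C,p))
E
```

```text
[[-0.0084 -1.     -0.      0.5697]
 [-1.      0.0084  0.0001  0.0714]
 [-0.0001  0.     -1.      0.2516]
 [ 0.      0.      0.      1.    ]]
tip [309.5854 235.0653]
mid [323.0913 162.9968]
w1 [323.7813 201.8591]
term [321.8566  90.2681]
```

View pics/w1.png

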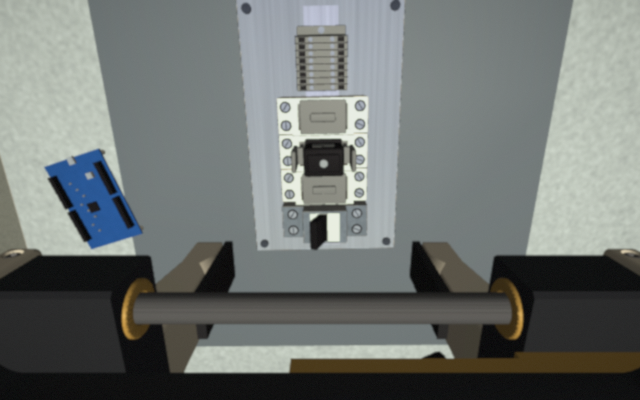

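The carrier sits in the middle way, with its top at about (323,158) and its catches at x≈296 and 351. The toggle (319,230) leans towards +x, which is image left. Both blanks are in place at (324,117) and (324,189). I'll refine the panel pose from the white ways, the carrier and the plate edges.

```bash
python3 - <<'E'
from h import *
im=cv2.imread("pics/w1.png"); T=np.load("t1.npy"); K,C=cam("wrist",T)
g=cv2.cvtColor(im,cv2.COLOR_BGR2GRAY); hsv=cv2.cvtColor(im,cv2.COLOR_BGR2HSV)
def rect(m,box,z,name):
    M=np.zeros_like(m); x0,y0,x1,y1=box; M[y0:y1,x0:x1]=m[y0:y1,x0:x1]
    cs=max(cv2.findContours(M,0,1)[0],key=cv2.contourArea)
    W=np.array([onz(K,C,p[0],z)[:2] for p in cs],np.float32)
    r=cv2.minAreaRect(W); print(name,cv2.boundingRect(cs),np.array(r[0]),np.array(r[1])*1e3,r[2])
m=((g<60)*255).astype(np.uint8)
rect(m,(303,135,345,178),.106,"carrier top dark")
rect(m,(300,205,330,255),.09,"toggle dark")
w=((g>150)*255).astype(np.uint8); w=cv2.morphologyEx(w,cv2.MORPH_CLOSE,np.ones((25,25)))
rect(w,(270,90,375,206),.05,"ways (90x108)")
# plate edges by row gradient, z=.003
gb=cv2.GaussianBlur(g,(3,3),0).astype(int)
for a,b in [(225,265),(380,410)]:
    pts=[]
    for v in list(range(15,235,4)):
        d=np.abs(np.diff(gb[v,a:b])); u=a+d.argmax()+.5; pts.append(onz(K,C,(u,v),.003)[:2])
    pts=np.array(pts); 
    p=np.polyfit(pts[:,1],pts[:,0],1); 
    for _ in range(3):
        e=np.abs(np.polyval(p,pts[:,1])-pts[:,0]); k=e<.003; p=np.polyfit(pts[k,1],pts[k,0],1)
    print("edge x at y=.055",np.polyval(p,.055),"yaw",-p[0],k.sum())
cv2.imwrite("pics/w1c.png",cv2.resize(im[85:255,250:400],None,fx=3.5,fy=3.5,interpolation=2))
E
```

```text
carrier top dark (303, 140, 42, 36) [0.5695 0.0504] [31.0063 35.3995] 89.5215835571289
toggle dark (310, 215, 16, 34) [0.5759 0.1275] [35.2104 14.7543] 89.67121124267578
ways (90x108) (270, 90, 105, 116) [0.5709 0.0543] [118.8006 112.1027] 89.52526092529297
edge x at y=.055 0.6564500693333714 yaw 0.011927319540472003 55
edge x at y=.055 0.4835624985159668 yaw 0.010150950554947491 55
```

View pics/w1c.png

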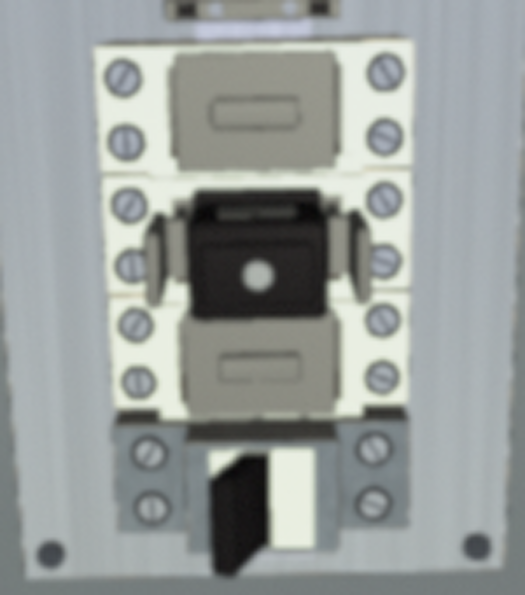

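Converted, 0.168 m / 0.5 = 0.336, -0.06 m / 0.5 = -0.12, -0.003 rad / 1.5708 = -0.0019.

Request:
inch_along(ticks="0.088,-0.12,0.002,0.12,-0.0019;0.088,-0.12,0.002,0.12,-0.0019;0.088,-0.12,0.002,0.12,-0.0019;0.088,-0.12,0.002,0.2,-0.0019;0.088,-0.12,0.002,0.28,-0.0019;0.088,-0.12,0.002,0.336,-0.0019;0.088,-0.12,0.002,0.336,-0.0019;0.088,-0.12,0.002,0.336,-0.0019")

```text
t: 2.48
eef_pos: [0.569, 0.1305, 0.0831]
ee_rot: [3.139, -0.002, -1.576]
force: [0.9, -0.1, 0.9]
width: 0.0877
gripper_force: 0.0
```

Request:
inch_along(ticks="0.088,0,0.02,0,0;0.088,0,0.04,0,0;0.088,0,0.052,0,0;0.088,0,0.064,0,0;0.088,0,0.076,0,0;0.088,0,0.088,0,0;0.088,0,0.096,0,0;0.088,0,0.104,0,0;0.088,0,0.108,0,0;0.088,0,0.108,0,0")

```text
t: 3.32
eef_pos: [0.5183, 0.1317, 0.0848]
ee_rot: [-3.136, 0.002, -1.577]
force: [11.8, -0.9, 0.6]
width: 0.0876
gripper_force: 5.3
```

Converted, 0.004 m / 0.5 = 0.008, 0.002 m / 0.5 = 0.004.

Request:
inch_along(ticks="0.088,0,0.004,0,0;0.088,0,0.008,0,0;0.088,0,0.008,0,0")

```text
t: 3.57
eef_pos: [0.5173, 0.1324, 0.0857]
ee_rot: [-3.131, 0.003, -1.576]
force: [21.5, -5.7, -2.1]
width: 0.0876
gripper_force: 8.9
```

Request:
inch_along(ticks="0.088,0,-0.03,0,0;0.088,0,-0.03,-0.06,0;0.088,0.04,-0.09,-0.12,0;0.088,0.12,-0.11,-0.2,0;0.088,0.14,-0.11,-0.28,0;0.088,0.14,-0.11,-0.33,0;0.088,0.14,-0.11,-0.33,0;0.088,0.14,-0.11,-0.33,0")

```text
t: 4.23
eef_pos: [0.5661, 0.0601, 0.2504]
ee_rot: [-3.14, 0.002, -1.579]
force: [-0.4, 0.1, -0.8]
width: 0.0878
gripper_force: 0.0
```

```bash
python3 - <<'E'
from h import *
T=toolT(); np.save("t2.npy",T)
im=imaging.grab_frame("wrist")[:,:,::-1]; cv2.imwrite("pics/w2.png",im)
cv2.imwrite("pics/w2c.png",cv2.resize(im[85:285,230:420],None,fx=3,fy=3,interpolation=2))
K,C=cam("wrist",T)
P=lambda x,y,z:np.r_[0.57+x-0.011*y,0.045+y+0.011*x,z]
for n,p in dict(toff=P(-.0144,.084,.094),mid=P(0,.01,.106),far=P(.029,.01,.1),near=P(-.029,.01,.1)).items(): print(n,proj(K,C,p),(proj(K,C,p)-[230,85])*3)
E
```

```text
toff [335.9453 245.4042] [317.8358 481.2126]
mid [319.5101 175.6112] [268.5303 271.8336]
far [287.3411 174.4974] [172.0232 268.4921]
near [351.8464 173.3218] [365.5392 264.9655]
```

View pics/w2c.png

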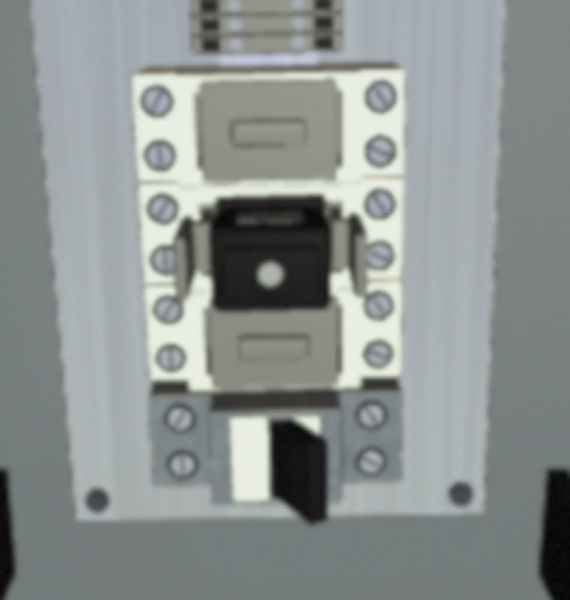

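The toggle now leans to the robot's side, tip at crop (318,490), and is against its stop. It leans as far as it did before, in the opposite direction. The carrier and blanks have not moved; the carrier's dot is at crop (269,274), within 1 mm of the prediction. Next is the carrier.

Converted, 0.183 m / 0.5 = 0.366, 0.17 m / 0.5 = 0.34, -0.018 rad / 1.5708 = -0.0115.

Request:
inch_along(ticks="0.088,0.01,-0.008,0.06,-0.0115;0.088,0.01,-0.008,0.14,-0.0115;0.088,0.01,-0.008,0.22,-0.0115;0.088,0.01,-0.008,0.3,-0.0115;0.088,0.01,-0.008,0.34,-0.0115;0.088,0.01,-0.008,0.366,-0.0115;0.088,0.01,-0.008,0.366,-0.0115;0.088,0.01,-0.008,0.366,-0.0115")

```text
t: 4.95
eef_pos: [0.5683, 0.0551, 0.0638]
ee_rot: [3.137, -0.002, -1.559]
force: [-0.3, 0.8, 0.4]
width: 0.0877
gripper_force: 0.0
```

Request:
inch_along(ticks="0.06,0,0,0,0;0.06,0,0,0,0;0.06,0,0,0,0;0.04,0,0,0,0;0.04,0,0,0,0;0.04,0,0,0,0;0.04,0,0,0,0;0.04,0,0,0,0;0.04,0,0,0,0;0.04,0,0,0,0", squeeze=25)

```text
t: 5.78
eef_pos: [0.5698, 0.0553, 0.0664]
ee_rot: [3.141, -0.0, -1.56]
force: [-5.6, 0.4, 10.2]
width: 0.0445
gripper_force: 25.0
```

Converted, -0.01 m / 0.5 = -0.02, -0.008 m / 0.5 = -0.016.

Request:
inch_along(ticks="0.04,0,0,0,0;0.04,0,0,-0.004,0;0.04,0,0,-0.008,0;0.04,0,0,-0.012,0;0.04,0,0,-0.016,0;0.04,0,0,-0.02,0;0.04,0,0,-0.02,0", squeeze=25)

```text
t: 6.37
eef_pos: [0.5704, 0.0554, 0.0759]
ee_rot: [-3.141, 0.0, -1.56]
force: [0.1, -0.8, -2.6]
width: 0.0442
gripper_force: 25.0
```

```bash
python3 - <<'E'
from h import *
im=imaging.grab_frame("wrist")[:,:,::-1]
cv2.imwrite("pics/w3.png",im)
E
```

```text
(no output)
```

View pics/w3.png

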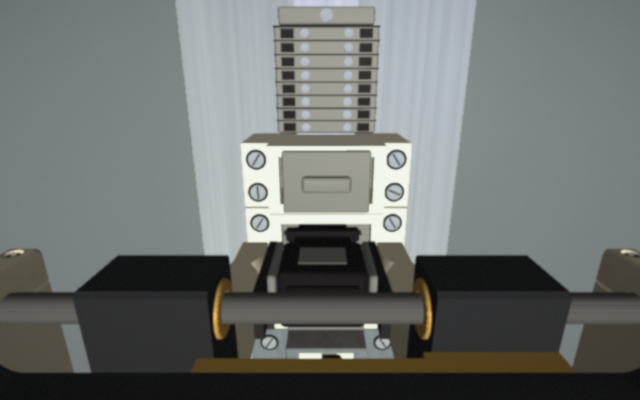

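The carrier is held squarely between the fingers at about (325,270), and 2.6 N down is roughly its own weight, so it is free. I'll draw it straight up.

Converted, -0.12 m / 0.5 = -0.24, -0.115 m / 0.5 = -0.23.

Request:
inch_along(ticks="0.04,0,0,-0.02,0;0.04,0,0,-0.04,0;0.04,0,0,-0.06,0;0.04,0,0,-0.09,0;0.04,0,0,-0.12,0;0.04,0,0,-0.15,0;0.04,0,0,-0.18,0;0.04,0,0,-0.21,0;0.04,0,0,-0.23,0;0.04,0,0,-0.24,0;0.04,0,0,-0.24,0;0.04,0,0,-0.24,0;0.04,0,0,-0.24,0;0.04,0,0,-0.24,0", squeeze=25)

```text
t: 7.58
eef_pos: [0.5697, 0.0552, 0.1946]
ee_rot: [3.14, -0.001, -1.56]
force: [-0.2, -0.4, -1.7]
width: 0.0441
gripper_force: 25.0
```

```bash
python3 - <<'E'
from h import *
a=imaging.grab_frame("wrist")[:,:,::-1]; b=imaging.grab_frame("side")[:,:,::-1]
b=cv2.resize(b[130:310,220:400],(400,400),interpolation=2)
cv2.imwrite("pics/w4.png",np.hstack([a[:,120:520],b]))
E
```

```text
(no output)
```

View pics/w4.png

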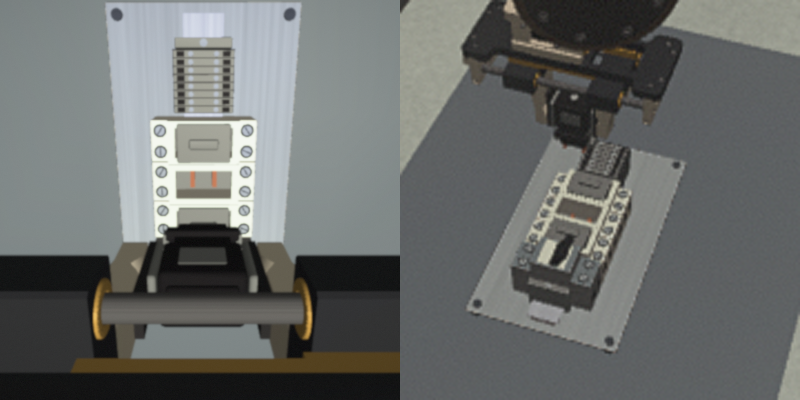

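The way is empty at (203,183), both blanks are in place, and the toggle is off. The carrier is held upright in the fingers about 13 cm up, with 44 mm over the pads, so both catches are in.

```bash
python3 -c "
from station import arm, imaging, status
print(arm.job_done())"
```

```text
the job is handed in; nothing more can be done
None
```

I switched the isolator off, then drew the carrier about 13 cm straight up, and handed the job in at about 8 s with it held upright, both catches pinched in (44 mm over the pads) and the blanking inserts still in their ways.

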